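Load the sample carrier, cover it, shut the gate and pin it

TASK

Stack all the closed sample cases from the bench squarely, one on top of another, on the rubber pad of the aluminium carrier, lid side up and lengthwise along the carrier, and lay the steel cover with the black handle squarely on top of the column. Then swing the carrier's gate fully shut so that its lug lies in the fork, and put the headed pin down through fork and lug until its head sits on the fork. Do not knock the other things on the bench over or shove them away.

Things in the scene. Friction and masses are not known exactly. Their poses are not given: they have to be found in the camera images.
- carrier: fixed aluminium base plate 240 (x) x 220 (y) x 8 mm (y -125 to +95), origin on its underside below the pad's centre; its yaw varies. On it: rubber pad; back wall along +y, inner face at y +85 mm, top 55 mm high; hinge post at x +90, y -100 mm, 66 mm high; steel fork at x -100, y -100 mm. The gate shuts along the -y side. Above the pad and at its x ends it is open
- pad_center (a point): centre of the top of the black rubber pad (106 x 72 x 3 mm), 11 mm above the bench; axes as the carrier's. The column is to stand centred here, the cases' x axis along the carrier's x axis (either way round)
- fork_top (a point): centre of the hole in the top of the upper fork plate, 64 mm above the bench; axes as the carrier's. The fork is two level plates 44 x 44 x 10 mm with 19 mm chamfered holes (z 26-36 and 54-64 mm), joined by a web on their -x side, open to -y and +x. The pin goes in here from above, straight down
- gate_hinge (a point): point on the gate's vertical hinge axis, at the height of the gate bar's middle, 45 mm above the bench; axes as the carrier's
- gate (a joint): angle of the gate about its vertical hinge: 0 = fully shut against its stop, with the lug's hole in line with the fork's; positive = open (free end swung out towards the carrier's -y), starts between 0.45 and 0.8, limit 1.2. Stays where it is left, about 0.12 N m of friction
- gate_push (a point): point on the middle line of the gate bar, 110 mm from the hinge axis, 45 mm above the bench. The bar is aluminium, 12 mm thick, 22 mm high (z 34 to 56 mm); it moves with the gate. Its own y axis is square to the bar; push towards +y to shut it
- lug_hole (a point): centre of the 19 mm hole in the top face of the steel lug (42 x 40 x 12 mm) at the gate's free end, 190 mm from the hinge axis, 51 mm above the bench
- pin: headed pin: steel shaft 16 mm thick and 50 mm long with a chamfered tip, under a black cylindrical head 31 mm in diameter and 34 mm high; 0.12 kg; origin at the tip of the shaft, z up along the shaft to the head. Starts upright in the stand, the head resting on its top (head from 55 to 89 mm above the bench)
- pin_shoulder (a point): centre of the underside of the pin's head, 50 mm above its tip
- stand: loose but heavy (0.8 kg) upright white tube, 42 mm outside, 19 mm bore, 55 mm high (steel foot 60 mm across, 8 mm high), in which the pin starts; origin at the centre of its underside
- cover: flat steel cover 100 (x) x 70 (y) x 6 mm with a black bar handle on top, 56 (x) x 16 (y) mm, from 6 to 34 mm above its underside; 0.25 kg; origin at the centre of its underside. Starts flat on the bench
- case1: closed flat sample case, white plastic with a grey seam, a small grey catch on one end and a paper label on top; 96 (x) x 62 (y) x 30 (z) mm, 0.16 kg nominal; origin at the centre of its underside, z up through the lid. Starts flat on the bench, yaw within 0.5 rad of the x direction; None if absent
- case2: closed flat sample case, white plastic with a grey seam, a small grey catch on one end and a paper label on top; 96 (x) x 62 (y) x 30 (z) mm, 0.16 kg nominal; origin at the centre of its underside, z up through the lid. Starts flat on the bench, yaw within 0.5 rad of the x direction; None if absent
- case3: closed flat sample case, white plastic with a grey seam, a small grey catch on one end and a paper label on top; 96 (x) x 62 (y) x 30 (z) mm, 0.16 kg nominal; origin at the centre of its underside, z up through the lid. Starts flat on the bench, yaw within 0.5 rad of the x direction; None if absent
- case4: closed flat sample case, white plastic with a grey seam, a small grey catch on one end and a paper label on top; 96 (x) x 62 (y) x 30 (z) mm, 0.16 kg nominal; origin at the centre of its underside, z up through the lid. Starts flat on the bench, yaw within 0.5 rad of the x direction; None if absent
- case5: closed flat sample case, white plastic with a grey seam, a small grey catch on one end and a paper label on top; 96 (x) x 62 (y) x 30 (z) mm, 0.16 kg nominal; origin at the centre of its underside, z up through the lid. Starts flat on the bench, yaw within 0.5 rad of the x direction; None if absent
- jar: bystander: small closed jar 34 mm across, 55 mm high, among the cases; origin under its centre
- reagent: bystander: amber bottle 66 mm across, 150 mm high, beyond the cases
- beaker: bystander: glass beaker 72 mm across, 85 mm high, beyond the cases
- wrench: bystander: wrench 150 mm long lying at the right
- weight: bystander: brass weight 34 mm across, 42 mm high, near the robot
- brush: bystander: brush lying at the far edge
- capjar: bystander: white jar 56 mm across, 80 mm high, to the right
There are look-alikes about, which are no part of the job. What is shaped like the case4 but green or red is not meant.

How it is judged (in metres and radians):
On the way, in this order (a step that is already met when the one before it is completed fails the run):
1. every case is stacked squarely on the pad, released, the gate still open (horizontal distance between each of case1, case2, case3, case4, case5 and pad_center below 0.01 m and angle between the x axis of each of case1, case2, case3, case4, case5 and the x axis of carrier, either way round below 0.13 rad and angle between each of case1, case2, case3, case4, case5's own z axis and vertical below 0.06 rad and contact force between the fingers and case1 below 0.2 N and contact force between the fingers and case2 below 0.2 N and contact force between the fingers and case3 below 0.2 N and contact force between the fingers and case4 below 0.2 N and contact force between the fingers and case5 below 0.2 N and value of joint gate above 0.2 rad), for 0.3 s.
2. the cover lies squarely on top of the column, released, the gate still open (horizontal distance between cover and pad_center below 0.01 m and angle between the x axis of cover and the x axis of carrier, either way round below 0.13 rad and angle between cover's own z axis and vertical below 0.06 rad and z of cover in the frame of case1 above 0.025 m and z of cover in the frame of case2 above 0.025 m and z of cover in the frame of case3 above 0.025 m and z of cover in the frame of case4 above 0.025 m and z of cover in the frame of case5 above 0.025 m and contact force between the fingers and cover below 0.2 N and value of joint gate above 0.2 rad), for 0.3 s.
3. the gate is shut (value of joint gate below 0.03 rad), for 0.2 s.
4. the pin is seated through fork and lug (z of pin_shoulder in the frame of fork_top between -0.004 and 0.003 m and horizontal distance between pin_shoulder and fork_top below 0.004 m and angle between the z axis of pin and the z axis of carrier, either way round below 0.1 rad and value of joint gate below 0.03 rad), for 0.3 s.
At the end, for the whole second after the job is handed in: all cases and, above them, the cover: level, within 10 mm of the pad centre and 7.4 deg of the carrier's length; gate within 0.03 rad of shut; pin upright in fork and lug, head underside within 3 mm of the fork's top, 4 mm of the hole's centre; all at rest (all of step 4 and horizontal distance between each of case1, case2, case3, case4, case5, cover and pad_center below 0.01 m and angle between the x axis of each of case1, case2, case3, case4, case5, cover and the x axis of carrier, either way round below 0.13 rad and angle between each of case1, case2, case3, case4, case5, cover's own z axis and vertical below 0.06 rad and z of cover in the frame of case1 above 0.025 m and z of cover in the frame of case2 above 0.025 m and z of cover in the frame of case3 above 0.025 m and z of cover in the frame of case4 above 0.025 m and z of cover in the frame of case5 above 0.025 m and linear speed of each of case1, case2, case3, case4, case5, cover, pin below 0.02 m/s); the robot touches nothing.
It fails at once if a bystander is shoved more than 80 mm (distance of any of jar, reagent, beaker, wrench, weight, brush, capjar from where it was at the start of the episode above 0.08 m).
It fails at once if a standing bystander is knocked over (angle between any of jar, reagent, beaker, weight, capjar's own z axis and vertical above 0.7 rad).
Of case1, case2, case3, case4, case5 only 3 to 5 are there at a start; the rules pass over those that are not, and their reading is None.
At some moment in a run one of stand may be knocked a few centimetres aside while the robot is not near it.
It also fails if it takes over 210 s, if anything falls off the work surface, if the arm or the gripper's body presses on something with over 40 N, if the wrist force passes 120 N, or if a joint passes its speed limit or range.

ROBOT

A 6-joint arm with a two-finger parallel gripper is mounted at the origin on the work surface. World frame = base frame: x ahead of the robot, y to its left, z up, the work surface at z = 0. Lengths are in m, angles in degrees, forces in N, time in s.
With the tool pointing down it reaches from about 0.35 to 0.725 m from the base axis. Payload 4.3 kg.
Tool frame: the origin (TCP) lies at the very end of the fingers, on their centre line; the grasp point (between the pads) lies arm.grip_depth behind it (arm.grip_depth is the distance from the TCP to the grasp point, in m); z points along the fingers, y is the line along which they close (so a half turn about z gives the same grasp; the last joint's range is limited). The gripper opens to 85 mm and grips with 20 to 120 N. Pads are 22 mm wide; open, the fingers measure 114 mm over their backs; the gripper's body (76 mm by 85 mm) begins 54 mm behind the grasp point. The pads swing forward as they close: fully open they stand 13 mm farther back than shut.
Start: joints at [-79.257, 21.618, 4.641, 73.018, 0, 83.68], TCP at [0.169, -0.55, 0.231] pointing down, gripper open.
Joint ranges: [-156.06, 156.06], [-48.1, 94.91], [-58.44, 69.94], [-101.28, 121.22], [-78.64, 73.56], [-180, 180]. Speed limits (degrees/s): [147.25, 147.25, 180, 180, 180, 180].

INTERFACE

Orientations are given as [roll, pitch, yaw] about the fixed x, y, z axes, in that order (R = Rz(yaw) Ry(pitch) Rx(roll)).
In Python, from plant import arm gives the robot as it stands.
- The arm moves only by the tool jog_arm, never from a script. Its argument "targets" is a list of rows, each a list of 5 numbers: the finger opening in m, from 0 to 0.0854, then the shift along the tool's x, y, z in m, then the turn about the tool's z in degrees. A call has 1 to 8 rows; each row shifts and turns the commanded pose from where the row before left it, along the tool's axes as they then stand; what a row does not reach is not made up. A row lasts 1/8 s, in which the tool goes at most 62.5 mm and 10.7 degrees, less where a joint would pass 70% of its speed; a pose out of reach is approached as far as the arm can. A call is refused whole if a number of a shift passes 0.0625 or a number of a turn 10.7, either way. A call with a gripper value outside its range is refused whole. The fingers move at their own pace and stop on an object; the grip force is fixed at half the most. Time passes only in rows, so rows that do not move let the fingers close. It gives the time, the measured TCP pose, the force, the opening and the grip force at its end, in the units of the state.
- arm.get_obs(): the state, without advancing time (a new reading comes with each control period).
- arm.snapshot(name): name is "scene" or "top" or "wrist"; returns a dict with "frame" (400x640x3 uint8, blue, green, red), "range_z" (400x640 float32, m along the optical axis (not along the pixel's ray), 0 where there is no reading), "vertical_fov" (degrees; the focal length in pixels is half the picture's height over the tangent of half this angle, whatever the lens; pixels are square), "cx", "cy" (the principal point, pixels), "world_to_cam" (4x4, takes a point from world to camera coordinates). Camera axes: x right, y down, z forward; pixel columns grow to the right and rows downward; lengths in m; the calibration is good to about 2 mm. A picture is of the moment at which its call begins.
- arm.close_job(): hands the job in; it is judged then, once.
The state is a dict: "t": time; "q": joint angles; "dq": joint speeds; "joint_torque": joint torques, N m; "position": TCP position; "ee_rot": TCP orientation; "contact_force": force on the tool from outside, world axes, zero at the start; "moment": the same for the moment, N m; "grip_width": finger opening in m; "grip_force": force on a finger pad.
Only numpy, scipy, OpenCV 4.12 (cv2) and the standard library are available. Lean on these libraries where they do the work, as an engineer would, in place of code of your own. Each camera call takes 0.05 s, during which the arm holds its last target. There are 200 camera calls.

## Working session

There is one attempt and no reset: what is moved stays moved. The work goes in short steps, Python scripts to look and compute and a tool call to move; the robot and the scene stay as the last step left them, time stands still between calls to the robot, and variables do not carry over. Pictures are saved under pics/ and viewed, at most 14 in all, crops included, and the job is handed in when it is done.

Besides the shell and the picture viewer there is one more tool, called after ">>>" by a JSON object that holds its "api" and its "payload", one argument or row to a line. jog_arm: Moves the arm, as the interface text tells. Its arguments: {"type":"object","properties":{"targets":{"type":"array"}},"required":["targets"]}

```bash
ls; mkdir -p pics
cat > h.py <<'E'
import numpy as np, cv2
from plant import arm
def cam(s):
    f=200/np.tan(np.radians(s["vertical_fov"])/2); return f,s["cx"],s["cy"],np.array(s["world_to_cam"])
def cloud(s):
    f,cx,cy,W=cam(s); z=s["range_z"]; v,u=np.mgrid[:400,:640]
    P=np.stack([(u-cx)*z/f,(v-cy)*z/f,z,np.ones_like(z)],-1)@np.linalg.inv(W).T
    P=P[...,:3]; P[z==0]=np.nan; return P
E
python3 - <<'E'
from h import *
import pickle
for n in("scene","top"):
    s=arm.snapshot(n); pickle.dump(s,open(n+".pkl","wb")); cv2.imwrite(f"pics/{n}0.png",s["frame"])
    print(n,s["vertical_fov"],s["cx"],s["cy"],np.round(np.linalg.inv(s["world_to_cam"])[:3],3).tolist())
print(arm.get_obs(),arm.grip_depth)
E
```

```text
pics
scene 44.62710123643759 327.10532299962085 201.80581596256735 [[-0.474, 0.485, -0.735, 1.357], [0.88, 0.285, -0.38, 0.386], [0.025, -0.827, -0.562, 0.718]]
top 46.702197430902835 312.2075429216493 192.50925468820327 [[0.014, -0.988, 0.152, 0.303], [-1.0, -0.012, 0.009, -0.067], [-0.007, -0.152, -0.988, 1.358]]
{'t': 0.1, 'q': array([-7.92561745e+01,  2.16588970e+01,  4.57053270e+00,  7.30174751e+01,
        6.50866560e-04,  8.36809019e+01]), 'dq': array([-0.07349245, -0.01793374,  0.11823384,  0.03880936, -0.04713845,
        0.01982285]), 'joint_torque': array([ 7.77185560e-04, -4.64697039e+01,  2.70581228e+01,  1.20349426e-02,
       -5.46511853e-05,  3.04207816e-06]), 'position': array([ 0.16862355, -0.54911028,  0.23044211]), 'ee_rot': array([-1.79894875e+02, -1.22961802e-02,  1.70629117e+01]), 'contact_force': array([ 0.70280837, -0.16257101,  0.01574019]), 'moment': array([ 0.0116823 , -0.02831087, -0.01621884]), 'grip_force': 0.0, 'grip_width': 0.08544132112852783} 0.0187
```

View pics/top0.png

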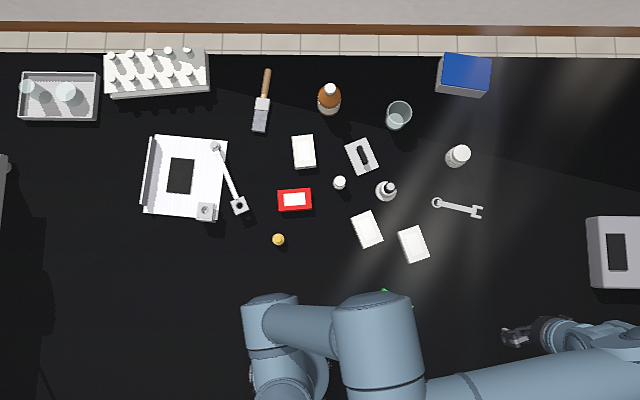

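View pics/scene0.png

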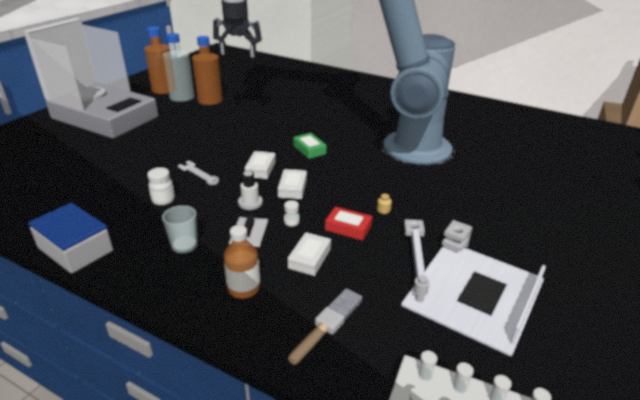

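Candidates for cases in the top view: white boxes at (304,152), (367,229) and (413,244). Not meant: the red one at (295,200), the green one at (395,297), and the cover plate with black handle at (361,156). The scene view confirms exactly three white cases. The pin in its stand is at (386,190), the jar at (339,183), the hinge post at (215,147), the fork at (205,211) and the lug at (239,206).

```bash
cat >> h.py <<'E'
def rect(P,c,r,z0,z1):
    "min-area rect (world xy, mm-scaled) of points near c with height z0..z1"
    m=(np.hypot(P[...,0]-c[0],P[...,1]-c[1])<r)&(P[...,2]>z0)&(P[...,2]<z1)
    Q=P[m]; hull=cv2.convexHull((Q[:,:2]*1000).astype(np.float32))
    (x,y),(w,h),a=cv2.minAreaRect(hull)
    if w<h: w,h,a=h,w,a+90
    a=(a+90)%180-90
    return dict(n=len(Q),c=(round(x,1),round(y,1)),size=(round(w,1),round(h,1)),yaw=round(a,1),z=round(float(np.median(Q[:,2]))*1000,1))
E
python3 - <<'E'
from h import *
import pickle
s=pickle.load(open("top.pkl","rb")); P=cloud(s)
def at(u,v): return np.nanmedian(P[v-2:v+3,u-2:u+3].reshape(-1,3),0)
for n,u,v,r,z0,z1 in [("A",304,152,.065,.022,.04),("B",367,229,.065,.022,.04),("C",413,244,.065,.022,.04),("red",295,200,.065,.02,.045),
 ("cover",361,156,.07,.003,.012),("handle",361,156,.05,.02,.045),("pin",389,186,.03,.08,.1),("jar",339,183,.03,.045,.07),
 ("plate",183,176,.19,.004,.0105),("wall",150,176,.15,.045,.065),("post",215,147,.03,.058,.08),("fork",205,211,.04,.056,.075),("lug",239,206,.04,.043,.06),("weight",278,240,.03,.035,.05),("reag",329,95,.05,.1,.17),("beaker",398,115,.05,.07,.1),("cap",458,155,.04,.07,.09),("brush",262,100,.1,.006,.05),("table",450,300,.03,-.02,.02)]:
    c=at(u,v)
    try: print(n,np.round(c,3),rect(P,c,r,z0,z1))
    except Exception as e: print(n,c,"fail",e)
m=(s["frame"].max(-1)<60)[140:210,150:210]
u=np.argwhere(m); print("pad px",u.mean(0)+[140,150],len(u))
cv2.imwrite("pics/c.png",np.hstack([cv2.resize(s["frame"][130:230,130:250],None,fx=4,fy=5.0,interpolation=2)[:500,:400],cv2.resize(s["frame"][135:270,285:435],(400,500))]))
E
```

```text
A [ 0.628 -0.029  0.03 ] {'n': 674, 'c': (632.7, -28.0), 'size': (98.5, 62.1), 'yaw': 7.2, 'z': 29.5}
B [ 0.404 -0.213  0.03 ] {'n': 733, 'c': (404.4, -213.3), 'size': (96.9, 62.7), 'yaw': 22.4, 'z': 29.5}
C [ 0.363 -0.344  0.028] {'n': 743, 'c': (363.9, -347.0), 'size': (96.5, 63.4), 'yaw': 20.0, 'z': 29.6}
red [ 0.485 -0.005  0.031] {'n': 712, 'c': (488.9, -3.6), 'size': (96.9, 62.4), 'yaw': -84.7, 'z': 29.5}
cover [ 0.619 -0.196  0.03 ] {'n': 614, 'c': (616.6, -197.5), 'size': (134.5, 130.8), 'yaw': -55.6, 'z': 5.9}
handle [ 0.619 -0.196  0.03 ] {'n': 116, 'c': (623.6, -199.8), 'size': (56.8, 16.6), 'yaw': 24.5, 'z': 32.9}
pin [ 0.52  -0.268  0.089] {'n': 97, 'c': (519.5, -270.9), 'size': (29.8, 28.2), 'yaw': -3.4, 'z': 88.4}
jar [ 0.532 -0.131  0.054] {'n': 97, 'c': (538.3, -133.7), 'size': (29.8, 28.9), 'yaw': 1.6, 'z': 54.2}
plate [0.556 0.33  0.01 ] {'n': 4004, 'c': (557.0, 325.2), 'size': (373.0, 367.6), 'yaw': 41.6, 'z': 7.4}
wall [0.552 0.423 0.021] {'n': 206, 'c': (565.0, 424.3), 'size': (199.6, 9.7), 'yaw': -5.4, 'z': 53.5}
post [0.631 0.227 0.061] {'n': 48, 'c': (631.2, 
[... 240 characters left out ...]
aw': 24.4, 'z': 50.7}
weight [0.369 0.041 0.04 ] {'n': 33, 'c': (373.3, 40.7), 'size': (20.0, 16.6), 'yaw': 1.9, 'z': 41.5}
reag [ 0.767 -0.098  0.123] {'n': 305, 'c': (774.8, -99.9), 'size': (56.1, 44.5), 'yaw': 83.0, 'z': 115.9}
beaker [ 0.752 -0.311  0.004] {'n': 138, 'c': (739.3, -304.1), 'size': (69.9, 61.9), 'yaw': 56.0, 'z': 81.5}
cap [ 0.612 -0.465  0.079] {'n': 248, 'c': (619.4, -475.4), 'size': (48.1, 47.9), 'yaw': -21.2, 'z': 79.1}
brush [0.79  0.101 0.02 ] {'n': 679, 'c': (785.4, 103.1), 'size': (186.1, 174.4), 'yaw': -39.8, 'z': 17.1}
table [ 0.207 -0.452 -0.001] {'n': 351, 'c': (206.8, -451.8), 'size': (59.1, 56.2), 'yaw': 90.0, 'z': -0.7}
pad px [175.39512855 180.07577808] 739
```

View pics/c.png

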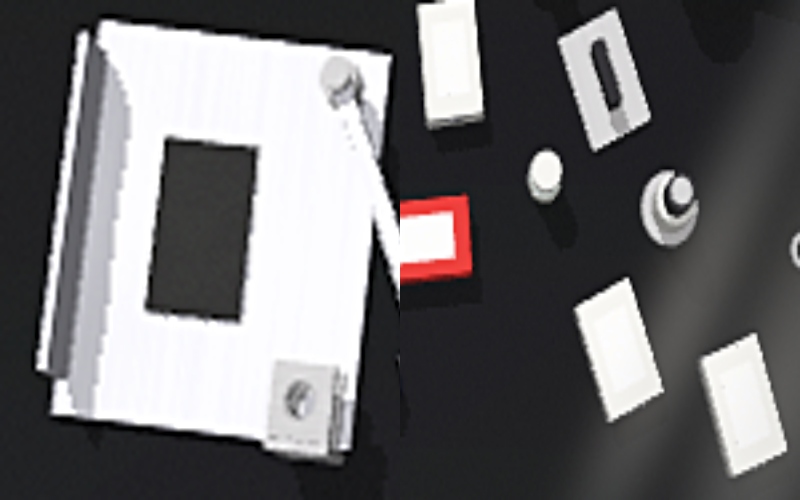

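The crop shows the plain white lidded cases, the black-handled cover, and the pin in its stand. The carrier pad, fork hole (left half, about (300,398)) and open gate are clear too.

```bash
cat >> h.py <<'E'
def ray(s,u,v,z):
    f,cx,cy,W=cam(s); C=np.linalg.inv(W); o=C[:3,3]; d=C[:3,:3]@[(u-cx)/f,(v-cy)/f,1]
    return o+d*(z-o[2])/d[2]
def go(x,y,z,yaw,start=None):
    "totals: shift in tool axes (no turn yet), then the turn about tool z"
    o=arm.get_obs(); p=o["position"] if start is None else start[:3]
    w=o["ee_rot"][2] if start is None else start[3]; a=np.radians(w)
    d=np.array([x,y,z])-p
    print("tool dx %.4f dy %.4f dz %.4f turn %.1f"%(d[0]*np.cos(a)+d[1]*np.sin(a),d[0]*np.sin(a)-d[1]*np.cos(a),-d[2],-((yaw-w+180)%360-180)),"at",np.round(p,4),np.round(o["ee_rot"],1))
E
python3 - <<'E'
from h import *
import pickle
s=pickle.load(open("top.pkl","rb"))
m=(s["frame"].max(-1)<60).astype(np.uint8); m[:150]=0;m[205:]=0;m[:,:160]=0;m[:,205:]=0
k=max(cv2.findContours(m,0,1)[0],key=cv2.contourArea)
(c,wh,a)=cv2.minAreaRect(k); b=cv2.boxPoints((c,wh,a))
R=np.array([ray(s,*p,.011)[:2] for p in b])*1000; print(np.round(R,1),R.mean(0))
M=cv2.moments(m,True); print(ray(s,M["m10"]/M["m00"],M["m01"]/M["m00"],.011))
d=R[1]-R[0]; e=R[2]-R[1]; print(np.hypot(*d),np.degrees(np.arctan2(d[1],d[0])),np.hypot(*e),np.degrees(np.arctan2(e[1],e[0])))
go(.364,-.347,.15,200)
E
```

```text
[[509.9 376.6]
 [614.9 368.2]
 [605.8 299.9]
 [501.1 309. ]] [557.92969016 338.43207505]
[0.55728033 0.33806885 0.011     ]
105.3353056989088 -4.556739285429924 68.93142888639676 -97.57066148235005
tool dx 0.2461 dy -0.1359 dz 0.0804 turn 177.1 at [ 0.1686 -0.5491  0.2304] [-179.9   -0.    17.1]
```

>>> {"api": "jog_arm", "payload": {
  "targets": [
    [0.085, 0.031, -0.017, 0, 0],
    [0.085, 0.031, -0.017, 0, 0],
    [0.085, 0.031, -0.017, 0, 0],
    [0.085, 0.031, -0.017, 0, 0],
    [0.085, 0.031, -0.017, 0, 0],
    [0.085, 0.031, -0.017, 0, 0],
    [0.085, 0.031, -0.017, 0, 0],
    [0.085, 0.03, -0.017, 0, 0]
  ]
}}

```text
t: 1.1
position: [0.3655, -0.346, 0.2309]
ee_rot: [-180.0, 0.0, 17.1]
contact_force: [-0.3, -0.6, 0.9]
grip_width: 0.0852
grip_force: 0.0
```

>>> {"api": "jog_arm", "payload": {
  "targets": [
    [0.085, 0, 0, 0, -10.5],
    [0.085, 0, 0, 0, -10.5],
    [0.085, 0, 0, 0, -10.5],
    [0.085, 0, 0, 0, -10.5],
    [0.085, 0, 0, 0, -10.5],
    [0.085, 0, 0, 0, -10.5],
    [0.085, 0, 0, 0, -10.5],
    [0.085, 0, 0, 0, -10.5]
  ]
}}

```text
t: 2.1
position: [0.3647, -0.3469, 0.2308]
ee_rot: [-180.0, -0.1, 101.4]
contact_force: [-0.6, 0.4, -0.3]
grip_width: 0.0851
grip_force: 0.0
```

>>> {"api": "jog_arm", "payload": {
  "targets": [
    [0.085, 0, 0, 0, -10.5],
    [0.085, 0, 0, 0, -10.5],
    [0.085, 0, 0, 0, -10.5],
    [0.085, 0, 0, 0, -10.5],
    [0.085, 0, 0, 0, -10.5],
    [0.085, 0, 0, 0, -10.5],
    [0.085, 0, 0, 0, -10.5],
    [0.085, 0, 0, 0, -10.5]
  ]
}}

```text
t: 3.1
position: [0.3647, -0.3469, 0.2308]
ee_rot: [179.9, -0.0, -174.6]
contact_force: [0.4, -0.4, 0.5]
grip_width: 0.085
grip_force: 0.0
```

Run:
```python
from h import *
print(arm.get_obs()["q"].round(1)); go(.364,-.347,.006,200)
import pickle
s=arm.snapshot("wrist"); pickle.dump(s,open("w.pkl","wb")); cv2.imwrite("pics/w0.png",s["frame"])
P=cloud(s); print(rect(P,(.364,-.347),.065,.022,.04)); print(np.linalg.inv(s["world_to_cam"]).round(3)[:3].tolist(),s["vertical_fov"])
```

```text
[-50.8  13.3  -6.9  69.8  -0.  -56.2]
tool dx 0.0007 dy -0.0001 dz 0.2248 turn -14.6 at [ 0.3647 -0.3469  0.2308] [ 179.9   -0.  -174.6]
{'n': 5050, 'c': (364.1, -346.0), 'size': (96.8, 62.2), 'yaw': 19.5, 'z': 29.4}
[[-0.094, 0.962, 0.257, 0.299], [0.996, 0.09, 0.027, -0.353], [0.003, 0.258, -0.966, 0.373]] 63.158365793374266
```

View pics/w0.png

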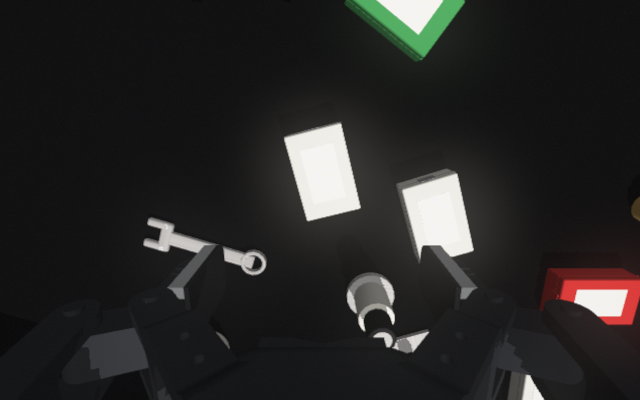

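The wrist view shows case C at (322,172), free on all sides, with the green look-alike behind it. I'll descend on C.

>>> {"api": "jog_arm", "payload": {
  "targets": [
    [0.085, 0, 0, 0.04, -7],
    [0.085, 0, 0, 0.04, -7],
    [0.085, 0, 0, 0.04, 0],
    [0.085, 0, 0, 0.04, 0],
    [0.085, 0, 0, 0.03, 0],
    [0.085, 0, -0.001, 0.02, 0],
    [0.085, 0, 0, 0.014, 0],
    [0.085, 0, 0, 0, 0]
  ]
}}

```text
t: 4.15
position: [0.3646, -0.3474, 0.0064]
ee_rot: [179.9, -0.0, -161.0]
contact_force: [-0.3, 0.3, 0.7]
grip_width: 0.0847
grip_force: 0.0
```

>>> {"api": "jog_arm", "payload": {
  "targets": [
    [0.04, 0, 0, 0, 0],
    [0.04, 0, 0, 0, 0],
    [0.04, 0, 0, 0, 0],
    [0.04, 0, 0, 0, 0],
    [0.04, 0, 0, 0, 0],
    [0.04, 0, 0, 0, 0]
  ]
}}

```text
t: 4.9
position: [0.3661, -0.3491, 0.0086]
ee_rot: [-179.9, 0.1, -160.9]
contact_force: [-1.1, 0.5, 6.2]
grip_width: 0.0603
grip_force: 66.1
```

>>> {"api": "jog_arm", "payload": {
  "targets": [
    [0.04, 0, 0, -0.02, 0],
    [0.04, 0, 0, -0.04, 0],
    [0.04, 0, 0, -0.04, 8],
    [0.04, 0, 0, -0.03, 8],
    [0.04, 0, 0, 0, 8.4],
    [0.04, 0, 0, 0, 0]
  ]
}}

```text
t: 5.65
position: [0.3654, -0.3483, 0.1377]
ee_rot: [-180.0, 0.0, 174.8]
contact_force: [1.2, 0.1, -2.1]
grip_width: 0.0606
grip_force: 65.5
```

Run:
```python
from h import *
go(.557,.338,.022,174.6)
```

```text
tool dx -0.1281 dy 0.7009 dz 0.1157 turn 0.2 at [ 0.3654 -0.3483  0.1377] [-180.     0.   174.8]
```

>>> {"api": "jog_arm", "payload": {
  "targets": [
    [0.04, -0.004, 0.022, 0, 0],
    [0.04, -0.008, 0.044, 0, 0],
    [0.04, -0.008, 0.044, 0, 0],
    [0.04, -0.008, 0.044, 0, 0],
    [0.04, -0.008, 0.044, 0, 0],
    [0.04, -0.008, 0.044, 0, 0],
    [0.04, -0.008, 0.044, 0, 0],
    [0.04, -0.008, 0.044, 0, 0]
  ]
}}

```text
t: 6.65
position: [0.4547, -0.0225, 0.1367]
ee_rot: [180.0, -0.1, 174.8]
contact_force: [1.2, 0.1, -1.4]
grip_width: 0.061
grip_force: 65.6
```

>>> {"api": "jog_arm", "payload": {
  "targets": [
    [0.04, -0.008, 0.044, 0, 0],
    [0.04, -0.008, 0.044, 0, 0],
    [0.04, -0.008, 0.044, 0, 0],
    [0.04, -0.008, 0.044, 0, 0],
    [0.04, -0.008, 0.044, 0, 0],
    [0.04, -0.008, 0.044, 0, 0],
    [0.04, -0.008, 0.044, 0, 0],
    [0.04, -0.006, 0.032, 0, 0]
  ]
}}

```text
t: 7.65
position: [0.5475, 0.3101, 0.1362]
ee_rot: [-180.0, -0.1, 174.9]
contact_force: [0.2, 0.7, -1.5]
grip_width: 0.0608
grip_force: 65.5
```

Run:
```python
from h import *
import pickle
s=arm.snapshot("wrist"); pickle.dump(s,open("w.pkl","wb")); cv2.imwrite("pics/w1.png",s["frame"])
P=cloud(s); 
for n,a in [("fork",((.446,.247),.04,.056,.072)),("plate",((.557,.338),.2,.004,.0105)),("case",((.557,.338),.08,.15,.18)),("case",((.557,.338),.08,.11,.18))]:
    try: print(n,rect(P,*a))
    except Exception as e: print(n,e)
print(arm.get_obs()["q"].round(1)); go(.557,.338,.022,174.6)
```

```text
fork {'n': 5824, 'c': (447.3, 248.1), 'size': (50.4, 45.0), 'yaw': -5.0, 'z': 63.1}
plate {'n': 32266, 'c': (552.7, 320.0), 'size': (242.0, 218.0), 'yaw': -7.7, 'z': 7.4}
case {'n': 31102, 'c': (540.6, 310.8), 'size': (88.7, 84.8), 'yaw': 84.8, 'z': 157.1}
case {'n': 31964, 'c': (540.6, 310.8), 'size': (88.7, 84.8), 'yaw': 84.8, 'z': 157.1}
[23.9 30.4  4.2 63.8  0.2 28.9]
tool dx -0.0065 dy 0.0249 dz 0.1142 turn 0.4 at [0.5483 0.3137 0.1362] [ 1.798e+02 -1.000e-01  1.750e+02]
```

View pics/w1.png

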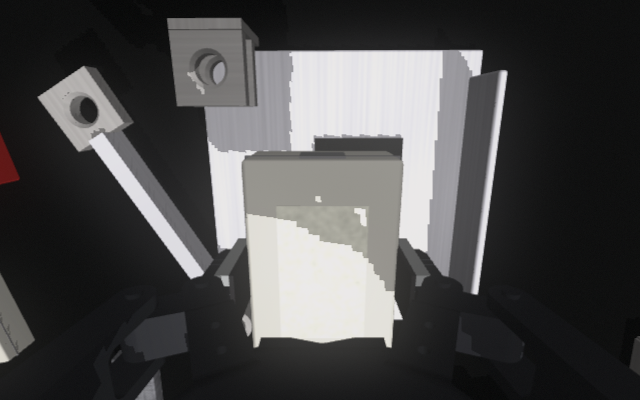

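The wrist view shows the held case over the pad (pad edge at (358,143)), the fork hole at (212,68) and the lug hole at (85,108). Next I'll centre it and lower.

>>> {"api": "jog_arm", "payload": {
  "targets": [
    [0.04, -0.006, 0.024, 0, 0],
    [0.04, 0, 0, 0.03, 0],
    [0.04, 0, 0, 0.03, 0],
    [0.04, 0, 0, 0.02, 0],
    [0.04, 0, 0, 0.02, 0],
    [0.04, 0, 0, 0.005, 0],
    [0.04, 0, 0, 0.004, 0],
    [0.04, 0, 0, 0, 0]
  ]
}}

```text
t: 8.7
position: [0.5573, 0.3312, 0.0287]
ee_rot: [180.0, 0.0, 174.7]
contact_force: [0.1, 0.3, -1.2]
grip_width: 0.0607
grip_force: 65.6
```

Run:
```python
from h import *
go(.5573,.3382,.0196,174.7)
```

```text
tool dx 0.0007 dy 0.0070 dz 0.0091 turn -0.0 at [0.5573 0.3312 0.0287] [180.    0.  174.7]
```

>>> {"api": "jog_arm", "payload": {
  "targets": [
    [0.04, 0.001, 0.007, 0, 0],
    [0.04, 0, 0, 0.004, 0],
    [0.04, 0, 0, 0.004, 0],
    [0.04, 0, 0, 0.001, 0],
    [0.04, 0, 0, 0, 0]
  ]
}}

```text
t: 9.32
position: [0.557, 0.3381, 0.0197]
ee_rot: [180.0, 0.0, 174.7]
contact_force: [-1.4, 0.2, 2.5]
grip_width: 0.0608
grip_force: 66.0
```

>>> {"api": "jog_arm", "payload": {
  "targets": [
    [0.085, 0, 0, 0, 0],
    [0.085, 0, 0, 0, 0],
    [0.085, 0, 0, 0, 0],
    [0.085, 0, 0, 0, 0],
    [0.085, 0, 0, -0.03, 0],
    [0.085, 0, 0, -0.04, 0],
    [0.085, 0, 0, -0.05, 0],
    [0.085, 0, 0, 0, 0]
  ]
}}

```text
t: 10.32
position: [0.5602, 0.3395, 0.1446]
ee_rot: [179.7, 0.5, 174.7]
contact_force: [0.8, 0.3, -0.2]
grip_width: 0.0853
grip_force: 0.0
```

Run:
```python
from h import *
s=arm.snapshot("top"); P=cloud(s); print(rect(P,(.557,.338),.065,.034,.046))
for n,c in [("A",(.632,-.028)),("B",(.404,-.213))]: print(n,rect(P,c,.065,.022,.04))
print(arm.get_obs()["q"].round(1)); go(.404,-.213,.01,202)
```

```text
{'n': 516, 'c': (555.2, 336.6), 'size': (97.2, 63.6), 'yaw': -5.5, 'z': 40.6}
A {'n': 677, 'c': (632.8, -28.1), 'size': (97.4, 62.3), 'yaw': 7.2, 'z': 29.5}
B {'n': 730, 'c': (404.5, -213.4), 'size': (97.0, 63.2), 'yaw': 22.6, 'z': 29.7}
[25.7 32.5  8.6 65.8 -0.  31. ]
tool dx 0.1027 dy -0.5638 dz 0.1318 turn -27.3 at [0.5587 0.3388 0.1418] [179.8   0.3 174.7]
```

>>> {"api": "jog_arm", "payload": {
  "targets": [
    [0.085, 0.004, -0.024, 0, 0],
    [0.085, 0.008, -0.044, 0, 0],
    [0.085, 0.008, -0.044, 0, 0],
    [0.085, 0.008, -0.044, 0, 0],
    [0.085, 0.008, -0.044, 0, 0],
    [0.085, 0.008, -0.044, 0, 0],
    [0.085, 0.008, -0.044, 0, 0],
    [0.085, 0.008, -0.044, 0, 0]
  ]
}}

```text
t: 11.38
position: [0.4645, 0.0118, 0.1378]
ee_rot: [-180.0, -0.1, 174.7]
contact_force: [0.9, -0.2, -0.1]
grip_width: 0.0853
grip_force: 0.0
```

>>> {"api": "jog_arm", "payload": {
  "targets": [
    [0.085, 0.008, -0.044, 0, 0],
    [0.085, 0.008, -0.044, 0, 0],
    [0.085, 0.008, -0.044, 0, 0],
    [0.085, 0.008, -0.044, 0, 0],
    [0.085, 0.008, -0.044, 0, 0],
    [0.085, 0.004, -0.012, 0, -9],
    [0.085, 0, 0, 0, -9],
    [0.085, 0, 0, 0, -9]
  ]
}}

```text
t: 12.38
position: [0.3996, -0.2135, 0.1377]
ee_rot: [179.9, -0.1, -158.1]
contact_force: [0.2, -0.1, -0.0]
grip_width: 0.0847
grip_force: 0.0
```

Run:
```python
from h import *
s=arm.snapshot("wrist"); P=cloud(s); print(rect(P,(.404,-.213),.065,.022,.04))
go(.4045,-.2132,.01,202.5)
```

```text
{'n': 8871, 'c': (405.2, -212.6), 'size': (96.7, 62.2), 'yaw': 23.1, 'z': 29.4}
tool dx -0.0045 dy -0.0017 dz 0.1277 turn -0.4 at [ 0.3997 -0.2134  0.1377] [ 1.799e+02 -1.000e-01 -1.579e+02]
```

>>> {"api": "jog_arm", "payload": {
  "targets": [
    [0.085, -0.005, -0.002, 0.02, -0.8],
    [0.085, 0, 0, 0.04, 0],
    [0.085, 0, 0, 0.04, 0],
    [0.085, 0, 0, 0.02, 0],
    [0.085, 0, 0, 0.007, 0],
    [0.085, 0, 0, 0, 0],
    [0.04, 0, 0, 0, 0],
    [0.04, 0, 0, 0, 0]
  ]
}}

```text
t: 13.42
position: [0.4072, -0.2144, 0.0136]
ee_rot: [-179.9, 0.1, -157.5]
contact_force: [-0.5, 1.1, 4.3]
grip_width: 0.0605
grip_force: 65.4
```

>>> {"api": "jog_arm", "payload": {
  "targets": [
    [0.04, 0, 0, 0, 0],
    [0.04, 0, 0, 0, 0],
    [0.04, 0, 0, 0, 0],
    [0.04, 0, 0, 0, 0]
  ]
}}

```text
t: 13.92
position: [0.4072, -0.2144, 0.0136]
ee_rot: [-179.9, 0.1, -157.5]
contact_force: [-1.4, 1.2, 4.7]
grip_width: 0.0605
grip_force: 65.5
```

>>> {"api": "jog_arm", "payload": {
  "targets": [
    [0.04, 0, 0, -0.02, 0],
    [0.04, 0, 0, -0.04, 0],
    [0.04, 0, 0, -0.04, 9],
    [0.04, 0, 0, -0.04, 9],
    [0.04, 0, 0, 0, 9],
    [0.04, 0, 0, 0, 0.9],
    [0.04, 0, 0, 0, 0]
  ]
}}

```text
t: 14.8
position: [0.4058, -0.2136, 0.1519]
ee_rot: [180.0, -0.1, 174.7]
contact_force: [-0.3, -0.1, -2.5]
grip_width: 0.0598
grip_force: 66.1
```

Run:
```python
from h import *
go(.558,.339,.05,174.6)
```

```text
tool dx -0.1002 dy 0.5643 dz 0.1019 turn 0.1 at [ 0.4058 -0.2136  0.1519] [ 1.800e+02 -1.000e-01  1.747e+02]
```

>>> {"api": "jog_arm", "payload": {
  "targets": [
    [0.04, -0.004, 0.022, 0, 0],
    [0.04, -0.008, 0.044, 0, 0],
    [0.04, -0.008, 0.044, 0, 0],
    [0.04, -0.008, 0.044, 0, 0],
    [0.04, -0.008, 0.044, 0, 0],
    [0.04, -0.008, 0.044, 0, 0],
    [0.04, -0.008, 0.044, 0, 0],
    [0.04, -0.008, 0.044, 0, 0]
  ]
}}

```text
t: 15.8
position: [0.4969, 0.1103, 0.1515]
ee_rot: [-180.0, -0.1, 174.7]
contact_force: [0.2, 1.2, -2.0]
grip_width: 0.0603
grip_force: 66.1
```

>>> {"api": "jog_arm", "payload": {
  "targets": [
    [0.04, -0.008, 0.044, 0, 0],
    [0.04, -0.008, 0.044, 0, 0],
    [0.04, -0.008, 0.044, 0, 0],
    [0.04, -0.008, 0.044, 0, 0],
    [0.04, -0.008, 0.044, 0, 0],
    [0.04, 0, 0.015, 0, 0],
    [0.04, 0, 0, 0, 0]
  ]
}}

```text
t: 16.68
position: [0.5587, 0.3393, 0.1511]
ee_rot: [-179.9, -0.1, 174.7]
contact_force: [-0.0, -0.9, -2.6]
grip_width: 0.06
grip_force: 66.1
```

Run:
```python
from h import *
go(.558,.339,.0546,174.6)
```

```text
tool dx 0.0006 dy -0.0004 dz 0.0965 turn 0.1 at [0.5587 0.3393 0.1511] [-1.799e+02 -1.000e-01  1.747e+02]
```

>>> {"api": "jog_arm", "payload": {
  "targets": [
    [0.04, -0.001, 0, 0.03, 0],
    [0.04, 0, 0, 0.03, 0],
    [0.04, 0, 0, 0.02, 0],
    [0.04, 0, 0, 0.01, 0],
    [0.04, 0, 0, 0.004, 0],
    [0.04, 0, 0, 0.002, 0],
    [0.04, 0, 0, 0.001, 0],
    [0.04, 0, 0, 0, 0]
  ]
}}

```text
t: 17.68
position: [0.5607, 0.3392, 0.0558]
ee_rot: [180.0, 0.0, 174.6]
contact_force: [0.0, -0.2, -1.9]
grip_width: 0.0602
grip_force: 66.1
```

>>> {"api": "jog_arm", "payload": {
  "targets": [
    [0.085, 0, 0, 0, 0],
    [0.085, 0, 0, 0, 0],
    [0.085, 0, 0, 0, 0],
    [0.085, 0, 0, 0, 0],
    [0.085, 0, 0, -0.03, 0],
    [0.085, 0, 0, -0.04, 0],
    [0.085, 0, 0, -0.04, 0],
    [0.085, 0, 0, 0, 0]
  ]
}}

```text
t: 18.68
position: [0.5629, 0.3402, 0.1697]
ee_rot: [179.8, 0.4, 174.6]
contact_force: [0.2, 0.2, 0.6]
grip_width: 0.0851
grip_force: 0.0
```

Run:
```python
from h import *
s=arm.snapshot("top"); P=cloud(s); print(rect(P,(.557,.338),.065,.064,.077)); 
s=arm.snapshot("wrist"); P=cloud(s); print(rect(P,(.557,.338),.065,.064,.077)); 
go(.632,-.0282,.01,187.2)
```

```text
{'n': 533, 'c': (557.7, 337.5), 'size': (95.7, 63.7), 'yaw': -5.5, 'z': 70.5}
{'n': 9857, 'c': (559.0, 339.3), 'size': (96.2, 62.1), 'yaw': -5.6, 'z': 70.4}
tool dx -0.1059 dy -0.3588 dz 0.1555 turn -12.6 at [0.5606 0.3391 0.1655] [180.    0.  174.6]
```

>>> {"api": "jog_arm", "payload": {
  "targets": [
    [0.085, -0.006, -0.02, 0, 0],
    [0.085, -0.012, -0.04, 0, 0],
    [0.085, -0.012, -0.04, 0, 0],
    [0.085, -0.012, -0.04, 0, 0],
    [0.085, -0.012, -0.04, 0, 0],
    [0.085, -0.012, -0.04, 0, 0],
    [0.085, -0.012, -0.04, 0, 0],
    [0.085, -0.012, -0.04, 0, 0]
  ]
}}

```text
t: 19.77
position: [0.6203, 0.029, 0.1637]
ee_rot: [-180.0, -0.2, 174.5]
contact_force: [1.0, -0.7, -1.7]
grip_width: 0.0849
grip_force: 0.0
```

>>> {"api": "jog_arm", "payload": {
  "targets": [
    [0.085, -0.012, -0.04, 0, 0],
    [0.085, -0.004, -0.019, 0.01, -6.3],
    [0.085, 0, 0, 0.01, -6.3],
    [0.085, 0, 0, 0, 0]
  ]
}}

```text
t: 20.27
position: [0.6297, -0.0298, 0.1429]
ee_rot: [180.0, -0.3, -173.0]
contact_force: [-0.4, -0.0, -1.2]
grip_width: 0.085
grip_force: 0.0
```

Run:
```python
from h import *
s=arm.snapshot("wrist"); P=cloud(s); print(rect(P,(.632,-.028),.065,.022,.04))
go(.632,-.0282,.01,187.2)
```

```text
{'n': 8598, 'c': (633.4, -27.0), 'size': (96.6, 62.3), 'yaw': 7.3, 'z': 29.4}
tool dx -0.0018 dy 0.0009 dz 0.1338 turn -0.2 at [ 0.6303 -0.0294  0.1438] [ 180.    -0.2 -173. ]
```

>>> {"api": "jog_arm", "payload": {
  "targets": [
    [0.085, -0.002, 0.002, 0.03, -0.3],
    [0.085, 0, 0, 0.04, 0],
    [0.085, 0, 0, 0.04, 0],
    [0.085, 0, 0, 0.02, 0],
    [0.085, 0, 0, 0.003, 0],
    [0.085, 0, 0, 0, 0],
    [0.04, 0, 0, 0, 0],
    [0.04, 0, 0, 0, 0]
  ]
}}

```text
t: 21.32
position: [0.6352, -0.0265, 0.0143]
ee_rot: [-179.9, 0.2, -172.5]
contact_force: [0.6, -1.0, 4.1]
grip_width: 0.0606
grip_force: 66.2
```

>>> {"api": "jog_arm", "payload": {
  "targets": [
    [0.04, 0, 0, 0, 0],
    [0.04, 0, 0, 0, 0],
    [0.04, 0, 0, 0, 0]
  ]
}}

```text
t: 21.7
position: [0.6353, -0.0265, 0.0143]
ee_rot: [-179.9, 0.2, -172.5]
contact_force: [-1.3, 0.5, 7.2]
grip_width: 0.0602
grip_force: 66.3
```

>>> {"api": "jog_arm", "payload": {
  "targets": [
    [0.04, 0, 0, -0.02, 0],
    [0.04, 0, 0, -0.04, 0],
    [0.04, 0, 0, -0.04, 6],
    [0.04, 0, 0, -0.04, 6],
    [0.04, 0, 0, -0.03, 0.8],
    [0.04, 0, 0, 0, 0]
  ]
}}

```text
t: 22.45
position: [0.6357, -0.0265, 0.1855]
ee_rot: [-180.0, 0.4, 174.7]
contact_force: [0.5, 0.4, -2.1]
grip_width: 0.0601
grip_force: 65.5
```

Run:
```python
from h import *
go(.559,.339,.0846,174.5)
```

```text
tool dx 0.1103 dy 0.3568 dz 0.1009 turn 0.2 at [ 0.6357 -0.0265  0.1855] [-180.     0.4  174.7]
```

>>> {"api": "jog_arm", "payload": {
  "targets": [
    [0.04, 0.006, 0.02, 0, 0],
    [0.04, 0.012, 0.04, 0, 0],
    [0.04, 0.012, 0.04, 0, 0],
    [0.04, 0.012, 0.04, 0, 0],
    [0.04, 0.012, 0.04, 0, 0],
    [0.04, 0.012, 0.04, 0, 0],
    [0.04, 0.012, 0.04, 0, 0],
    [0.04, 0.012, 0.04, 0, 0]
  ]
}}

```text
t: 23.45
position: [0.5693, 0.2828, 0.1799]
ee_rot: [-179.9, -0.2, 174.7]
contact_force: [-0.2, 0.7, -1.2]
grip_width: 0.0601
grip_force: 65.5
```

>>> {"api": "jog_arm", "payload": {
  "targets": [
    [0.04, 0.012, 0.04, 0, 0],
    [0.04, 0.006, 0.017, 0, 0.2],
    [0.04, 0, 0, 0, 0],
    [0.04, 0, 0, 0.04, 0],
    [0.04, 0, 0, 0.03, 0],
    [0.04, 0, 0, 0.02, 0],
    [0.04, 0, 0, 0, 0]
  ]
}}

```text
t: 24.32
position: [0.5577, 0.3368, 0.0898]
ee_rot: [-179.8, -0.3, 174.4]
contact_force: [-0.0, 0.0, -0.3]
grip_width: 0.06
grip_force: 65.5
```

Run:
```python
from h import *
go(.5605,.339,.0853,174.5)
```

```text
tool dx -0.0025 dy 0.0025 dz 0.0045 turn -0.1 at [0.5577 0.3368 0.0898] [-179.8   -0.3  174.4]
```

>>> {"api": "jog_arm", "payload": {
  "targets": [
    [0.04, -0.002, 0.002, 0, 0],
    [0.04, 0, 0, 0.002, 0],
    [0.04, 0, 0, 0.001, 0],
    [0.04, 0, 0, 0.001, 0],
    [0.04, 0, 0, 0, 0]
  ]
}}

```text
t: 24.95
position: [0.5614, 0.341, 0.0882]
ee_rot: [-180.0, -0.0, 174.5]
contact_force: [-0.1, 0.3, -1.2]
grip_width: 0.0606
grip_force: 65.5
```

>>> {"api": "jog_arm", "payload": {
  "targets": [
    [0.085, 0, 0, 0, 0],
    [0.085, 0, 0, 0, 0],
    [0.085, 0, 0, 0, 0],
    [0.085, 0, 0, 0, 0],
    [0.085, 0, 0, -0.03, 0],
    [0.085, 0, 0, -0.04, 0],
    [0.085, 0, 0, -0.04, 0],
    [0.085, 0, 0, 0, 0]
  ]
}}

```text
t: 25.95
position: [0.5638, 0.3422, 0.2027]
ee_rot: [179.8, 0.4, 174.5]
contact_force: [0.4, -0.1, -0.5]
grip_width: 0.0852
grip_force: 0.0
```

Run:
```python
from h import *
s=arm.snapshot("top"); P=cloud(s); print(rect(P,(.557,.338),.065,.094,.107)); print("handle",rect(P,(.621,-.199),.05,.02,.045)); print("pin",rect(P,(.52,-.27),.05,.08,.1))
print("coverplate",rect(P,(.621,-.199),.066,.004,.012))
s=arm.snapshot("wrist"); P=cloud(s); print(rect(P,(.557,.338),.065,.094,.107)); 
go(.6225,-.199,.016,204.5)
```

```text
{'n': 581, 'c': (558.7, 339.4), 'size': (96.5, 64.7), 'yaw': -5.5, 'z': 100.6}
handle {'n': 113, 'c': (623.7, -200.4), 'size': (55.1, 16.8), 'yaw': 23.4, 'z': 33.1}
pin {'n': 99, 'c': (519.8, -270.7), 'size': (29.3, 28.6), 'yaw': -1.0, 'z': 88.1}
coverplate {'n': 497, 'c': (621.3, -200.8), 'size': (122.1, 119.6), 'yaw': 71.1, 'z': 6.5}
{'n': 9653, 'c': (559.7, 341.2), 'size': (96.6, 62.2), 'yaw': -5.7, 'z': 100.4}
tool dx -0.1126 dy -0.5318 dz 0.1825 turn -30.0 at [0.5618 0.3412 0.1985] [180.    0.  174.5]
```

>>> {"api": "jog_arm", "payload": {
  "targets": [
    [0.085, -0.004, -0.02, 0, 0],
    [0.05, -0.009, -0.042, 0, 0],
    [0.05, -0.009, -0.042, 0, 0],
    [0.05, -0.009, -0.042, 0, 0],
    [0.05, -0.009, -0.042, 0, 0],
    [0.05, -0.009, -0.042, 0, 0],
    [0.05, -0.009, -0.042, 0, 0],
    [0.05, -0.009, -0.042, 0, 0]
  ]
}}

```text
t: 27.05
position: [0.5964, 0.0194, 0.1967]
ee_rot: [-180.0, -0.2, 174.4]
contact_force: [-0.1, -0.4, -0.4]
grip_width: 0.0501
grip_force: 0.0
```

>>> {"api": "jog_arm", "payload": {
  "targets": [
    [0.05, -0.009, -0.042, 0, 0],
    [0.05, -0.009, -0.042, 0, 0],
    [0.05, -0.009, -0.042, 0, 0],
    [0.05, -0.009, -0.042, 0, 0],
    [0.05, -0.009, -0.042, 0, 0],
    [0.05, -0.006, -0.03, 0.02, -10],
    [0.05, 0, 0, 0.02, -10],
    [0.05, 0, 0, 0.02, -9.5]
  ]
}}

```text
t: 28.05
position: [0.6233, -0.2232, 0.1359]
ee_rot: [179.9, -0.1, -155.8]
contact_force: [-0.2, -0.3, 0.2]
grip_width: 0.0498
grip_force: 0.0
```

Run:
```python
from h import *
s=arm.snapshot("wrist"); P=cloud(s); print(rect(P,(.623,-.2),.05,.02,.045)); m=rect(P,(.623,-.2),.065,.003,.012); print(m)
go(.6225,-.200,.01,204)
```

```text
{'n': 1423, 'c': (624.7, -199.5), 'size': (55.8, 16.1), 'yaw': 23.3, 'z': 33.2}
{'n': 7205, 'c': (625.1, -199.1), 'size': (100.8, 70.0), 'yaw': 22.6, 'z': 5.4}
tool dx -0.0097 dy 0.0199 dz 0.1228 turn 0.4 at [ 0.6218 -0.2222  0.1328] [ 179.7   -0.3 -155.6]
```

>>> {"api": "jog_arm", "payload": {
  "targets": [
    [0.05, -0.012, 0.0195, 0, 0],
    [0.05, 0, 0, 0.03, 1.4],
    [0.05, 0, 0, 0.03, 0],
    [0.05, 0, 0, 0.02, 0],
    [0.05, 0, 0, 0.02, 0],
    [0.05, 0, 0, 0.01, 0],
    [0.05, 0, 0, 0, 0]
  ]
}}

```text
t: 28.98
position: [0.6281, -0.1982, 0.0282]
ee_rot: [180.0, -0.0, -157.5]
contact_force: [-0.0, -0.0, 0.3]
grip_width: 0.0498
grip_force: 0.0
```

Run:
```python
from h import *
go(.6247,-.1994,.010,203)
s=arm.snapshot("wrist"); cv2.imwrite("pics/w2.png",s["frame"])
```

```text
tool dx 0.0036 dy 0.0002 dz 0.0182 turn -0.5 at [ 0.6281 -0.1982  0.0282] [ 180.    -0.  -157.5]
```

View pics/w2.png

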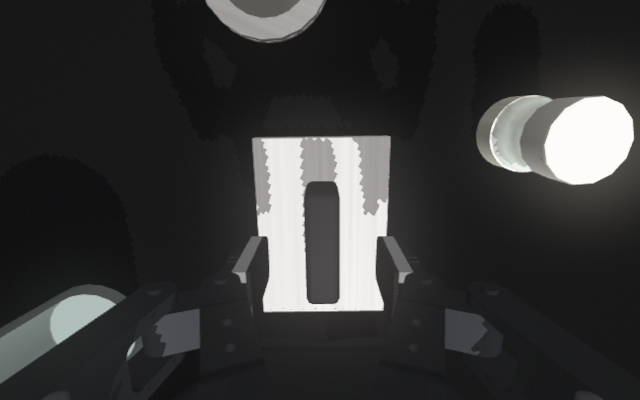

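The fingers stand astride the black handle (322,240), and the stand (265,20) and jar (560,130) are clear. I'll lower, close and lift.

>>> {"api": "jog_arm", "payload": {
  "targets": [
    [0.05, 0.003, 0, 0.01, 0],
    [0.05, 0, 0, 0.008, 0],
    [0.05, 0, 0, 0, 0],
    [0.005, 0, 0, 0, 0],
    [0.005, 0, 0, 0, 0],
    [0.005, 0, 0, 0, 0],
    [0.005, 0, 0, 0, 0],
    [0.005, 0, 0, 0, 0]
  ]
}}

```text
t: 30.02
position: [0.6262, -0.2004, 0.0108]
ee_rot: [-180.0, 0.0, -157.4]
contact_force: [-0.2, 0.1, 3.7]
grip_width: 0.0151
grip_force: 61.1
```

>>> {"api": "jog_arm", "payload": {
  "targets": [
    [0.005, 0, 0, -0.02, 0],
    [0.005, 0, 0, -0.04, 0],
    [0.005, 0, 0, -0.05, 9],
    [0.005, 0, 0, -0.05, 9],
    [0.005, 0, 0, -0.03, 9.5],
    [0.005, 0, 0, 0, 0]
  ]
}}

```text
t: 30.78
position: [0.6272, -0.2008, 0.2025]
ee_rot: [-179.9, 0.3, 175.2]
contact_force: [0.8, -1.0, -3.1]
grip_width: 0.0145
grip_force: 60.6
```

Run:
```python
from h import *
go(.5595,.3395,.115,174.6)
```

```text
tool dx 0.1129 dy 0.5327 dz 0.0875 turn 0.6 at [ 0.6272 -0.2008  0.2025] [-179.9    0.3  175.2]
```

>>> {"api": "jog_arm", "payload": {
  "targets": [
    [0.005, 0.004, 0.02, 0, 0],
    [0.005, 0.009, 0.042, 0, 0],
    [0.005, 0.009, 0.042, 0, 0],
    [0.005, 0.009, 0.042, 0, 0],
    [0.005, 0.009, 0.042, 0, 0],
    [0.005, 0.009, 0.042, 0, 0],
    [0.005, 0.009, 0.042, 0, 0],
    [0.005, 0.009, 0.042, 0, 0]
  ]
}}

```text
t: 31.78
position: [0.5832, 0.1207, 0.1973]
ee_rot: [-180.0, -0.3, 175.2]
contact_force: [1.1, -0.3, -2.8]
grip_width: 0.0147
grip_force: 60.4
```

>>> {"api": "jog_arm", "payload": {
  "targets": [
    [0.005, 0.009, 0.042, 0, 0],
    [0.005, 0.009, 0.042, 0, 0],
    [0.005, 0.009, 0.042, 0, 0],
    [0.005, 0.009, 0.042, 0, 0],
    [0.005, 0.009, 0.042, 0, 0],
    [0.005, 0, 0.008, 0, 0.6],
    [0.005, 0, 0, 0.03, 0],
    [0.005, 0, 0, 0.03, 0]
  ]
}}

```text
t: 32.78
position: [0.5585, 0.3391, 0.1377]
ee_rot: [-179.9, -0.1, 174.6]
contact_force: [-0.0, -0.2, -2.8]
grip_width: 0.0151
grip_force: 60.6
```

Run:
```python
from h import *
go(.5595,.3395,.112,174.6)
```

```text
tool dx -0.0010 dy 0.0005 dz 0.0257 turn -0.0 at [0.5585 0.3391 0.1377] [-1.799e+02 -1.000e-01  1.746e+02]
```

>>> {"api": "jog_arm", "payload": {
  "targets": [
    [0.005, 0, 0, 0.01, 0],
    [0.005, 0, 0, 0.008, 0],
    [0.005, 0, 0, 0.003, 0],
    [0.005, 0, 0, 0.002, 0],
    [0.005, 0, 0, 0, 0],
    [0.005, 0, 0, 0, 0]
  ]
}}

```text
t: 33.52
position: [0.5603, 0.3396, 0.1178]
ee_rot: [180.0, 0.1, 174.5]
contact_force: [0.6, -0.1, -1.6]
grip_width: 0.0151
grip_force: 60.5
```

>>> {"api": "jog_arm", "payload": {
  "targets": [
    [0.005, 0, 0, 0.003, 0],
    [0.005, 0, 0, 0.002, 0],
    [0.005, 0, 0, 0.001, 0],
    [0.005, 0, 0, 0, 0],
    [0.005, 0, 0, 0, 0]
  ]
}}

```text
t: 34.15
position: [0.56, 0.3395, 0.1118]
ee_rot: [180.0, 0.0, 174.5]
contact_force: [-1.5, -1.3, 2.9]
grip_width: 0.0151
grip_force: 61.2
```

>>> {"api": "jog_arm", "payload": {
  "targets": [
    [0.05, 0, 0, 0, 0],
    [0.05, 0, 0, 0, 0],
    [0.05, 0, 0, 0, 0],
    [0.05, 0, 0, -0.02, 0],
    [0.05, 0, 0, -0.03, 0],
    [0.05, 0, 0, -0.04, 0],
    [0.05, 0, 0, -0.04, 0],
    [0.05, 0, 0, 0, 0]
  ]
}}

```text
t: 35.15
position: [0.5621, 0.3405, 0.2455]
ee_rot: [179.8, 0.4, 174.5]
contact_force: [-0.4, 0.3, -0.6]
grip_width: 0.05
grip_force: 0.0
```

Run:
```python
from h import *
s=arm.snapshot("wrist"); P=cloud(s); cv2.imwrite("pics/w3.png",s["frame"]); print(rect(P,(.559,.34),.066,.103,.111)); print(rect(P,(.559,.34),.05,.125,.14))
print("fork",rect(P,(.447,.248),.045,.058,.070)); print("lug",rect(P,(.4765,.1565),.05,.043,.058))
t=arm.snapshot("top"); P=cloud(t);print(rect(P,(.559,.34),.066,.103,.111));print("pin",rect(P,(.52,-.27),.05,.08,.1))
print(arm.get_obs()["q"].round(1)); go(.476,.157,.11,175)
```

```text
{'n': 7339, 'c': (559.4, 339.4), 'size': (100.2, 70.3), 'yaw': -5.4, 'z': 106.3}
{'n': 1340, 'c': (559.0, 339.4), 'size': (55.9, 15.8), 'yaw': -5.6, 'z': 134.0}
fork {'n': 2544, 'c': (447.2, 248.2), 'size': (50.6, 44.7), 'yaw': -4.8, 'z': 63.0}
lug {'n': 2414, 'c': (484.2, 161.7), 'size': (81.4, 41.1), 'yaw': 24.8, 'z': 50.1}
{'n': 590, 'c': (558.3, 337.4), 'size': (100.9, 71.9), 'yaw': -6.3, 'z': 106.7}
pin {'n': 100, 'c': (519.1, -271.2), 'size': (29.3, 28.4), 'yaw': -25.8, 'z': 87.8}
[25.7 31.7 21.9 80.2 -0.  31.2]
tool dx 0.0663 dy -0.1899 dz 0.1313 turn -0.5 at [0.5603 0.3396 0.2413] [180.    0.  174.5]
```

View pics/w3.png

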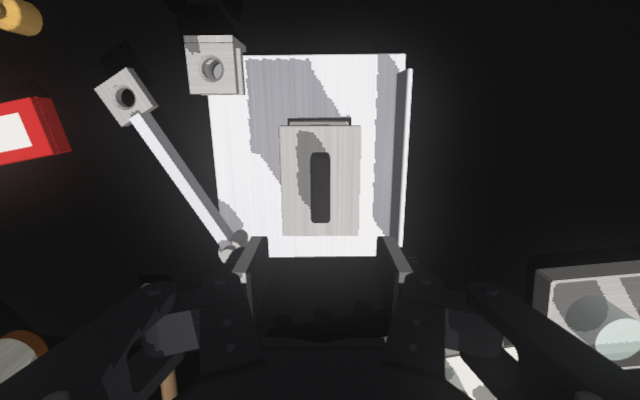

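The cover is on the column at (320,180) and the gate is open with its lug at (127,97). I'll close the fingers and go outside the gate bar.

>>> {"api": "jog_arm", "payload": {
  "targets": [
    [0.0, -0.002, -0.03, 0, 0],
    [0.0, -0.003, -0.04, 0, 0],
    [0.0, -0.003, -0.04, 0, 0],
    [0.0, -0.003, -0.04, 0, 0],
    [0.0, -0.003, -0.04, 0, 0],
    [0.0, 0, -0.012, 0.04, 0],
    [0.0, 0, 0, 0.04, 0],
    [0.0, 0, 0, 0.04, 0]
  ]
}}

```text
t: 36.25
position: [0.5529, 0.1364, 0.1184]
ee_rot: [-180.0, -0.2, 174.4]
contact_force: [0.6, 0.3, 0.2]
grip_width: -0.0
grip_force: 0.0
```

>>> {"api": "jog_arm", "payload": {
  "targets": [
    [0.0, 0, 0, 0.04, 0],
    [0.0, 0, 0, 0.04, 0],
    [0.0, 0, 0, 0, 0],
    [0.0, 0, 0, 0, 0]
  ]
}}

```text
t: 36.75
position: [0.5544, 0.137, 0.0417]
ee_rot: [-180.0, -0.0, 174.5]
contact_force: [0.5, 0.4, -0.1]
grip_width: 0.0001
grip_force: 0.0
```

```bash
cat >> h.py <<'E'
def loc(p=None,pad=(.558,.3385),yaw=-5.4):
    p=arm.get_obs()["position"] if p is None else p
    a=np.radians(yaw); d=np.array(p[:2])-pad
    return (np.array([d[0]*np.cos(a)+d[1]*np.sin(a),-d[0]*np.sin(a)+d[1]*np.cos(a)])*1000).round(1)
E
python3 - <<'E'
from h import *
print(loc(),arm.get_obs()["grip_width"],arm.get_obs()["position"])
s=arm.snapshot("top");cv2.imwrite("pics/t4.png",cv2.resize(s["frame"][110:250,110:300],None,fx=4,fy=4,interpolation=2))
E
```

```text
[  15.3 -200.9] 0.00012901338780187203 [0.55435554 0.13702753 0.04172945]
```

View pics/t4.png

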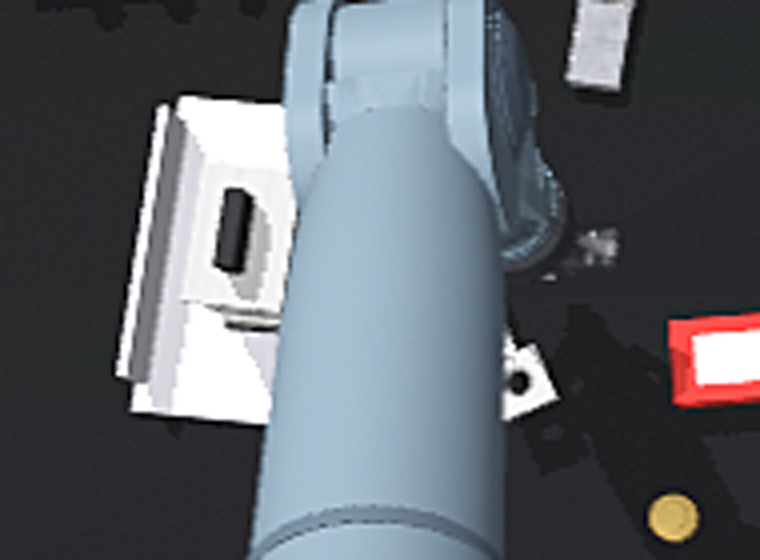

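The arm is over the carrier with the fingers outside the gate bar and the lug still open at (520,380). I'll swing the gate shut along its arc.

>>> {"api": "jog_arm", "payload": {
  "targets": [
    [0.0, 0, 0, 0.01, 0],
    [0.0, 0.01, 0.011, 0, 0],
    [0.0, 0.009, 0.011, 0, 0],
    [0.0, 0.006, 0.008, 0, 0],
    [0.0, 0.005, 0.007, 0, 0],
    [0.0, 0.004, 0.008, 0, 0],
    [0.0, 0.004, 0.008, 0, 0],
    [0.0, 0.002, 0.006, 0, 0]
  ]
}}

```text
t: 37.8
position: [0.52, 0.2001, 0.0312]
ee_rot: [-180.0, -0.0, 174.5]
contact_force: [0.3, -0.5, 0.5]
grip_width: -0.0001
grip_force: 0.5
```

>>> {"api": "jog_arm", "payload": {
  "targets": [
    [0.0, 0.002, 0.006, 0, 0],
    [0.0, 0.002, 0.005, 0, 0],
    [0.0, 0.001, 0.005, 0, 0],
    [0.0, 0, 0.003, 0, 0],
    [0.0, 0, 0, 0, 0],
    [0.0, 0, 0, 0, 0]
  ]
}}

```text
t: 38.55
position: [0.5171, 0.2191, 0.0312]
ee_rot: [180.0, -0.0, 174.5]
contact_force: [0.2, 0.1, -0.2]
grip_width: 0.0001
grip_force: 0.0
```

Run:
```python
from h import *
print(loc()); P=cloud(arm.snapshot("wrist")); 
m=(P[...,2]>.049)&(P[...,2]<.058); Q=P[m]; L=np.array([loc(q) for q in Q[::7]]); k=(abs(L[:,0])<85)&(L[:,1]<-60)&(L[:,1]>-180); L=L[k]
for a in range(-80,85,20):
    k=abs(L[:,0]-a)<6
    if k.sum()>3: print(a,k.sum(),np.median(L[k,1]),L[k,1].min(),L[k,1].max())
```

```text
[ -29.5 -122.7]
-80 24 -115.94999999999999 -123.7 -98.6
-60 144 -103.7 -109.4 -97.3
-40 224 -107.25 -136.0 -96.7
```

>>> {"api": "jog_arm", "payload": {
  "targets": [
    [0.0, 0, 0.002, 0, 0],
    [0.0, 0, 0.002, 0, 0],
    [0.0, 0, 0.001, 0, 0],
    [0.0, 0, 0, 0, 0],
    [0.0, 0, 0, 0, 0]
  ]
}}

```text
t: 39.22
position: [0.5173, 0.2224, 0.0312]
ee_rot: [-179.8, -0.0, 174.4]
contact_force: [-1.8, -5.3, 2.1]
grip_width: -0.0001
grip_force: 3.0
```

>>> {"api": "jog_arm", "payload": {
  "targets": [
    [0.0, 0, 0.002, 0, 0],
    [0.0, 0, 0.002, 0, 0],
    [0.0, 0, 0, 0, 0],
    [0.0, 0, 0, 0, 0]
  ]
}}

```text
t: 39.72
position: [0.5172, 0.2225, 0.0313]
ee_rot: [-179.3, 0.0, 174.3]
contact_force: [-2.0, -17.2, 6.8]
grip_width: -0.0002
grip_force: 8.5
```

>>> {"api": "jog_arm", "payload": {
  "targets": [
    [0.0, 0, -0.01, 0, 0],
    [0.0, 0, -0.03, 0, 0],
    [0.0, 0, -0.02, -0.03, 0],
    [0.0, 0, 0, -0.05, 0],
    [0.0, 0, 0, -0.05, 0],
    [0.0, 0, 0, -0.04, 0],
    [0.0, 0, 0, 0, 0]
  ]
}}

```text
t: 40.6
position: [0.5151, 0.1693, 0.2052]
ee_rot: [179.8, 0.5, 174.5]
contact_force: [1.0, -0.2, -0.2]
grip_width: 0.0
grip_force: 0.0
```

Run:
```python
from h import *
print(loc()); s=arm.snapshot("wrist"); P=cloud(s); cv2.imwrite("pics/w5.png",s["frame"]); 
print("fork",rect(P,(.447,.248),.04,.058,.070))
Q=P[(P[...,2]>.049)&(P[...,2]<.058)]; L=np.array([loc(q) for q in Q[::3]]); k=(abs(L[:,0])<85)&(L[:,1]<-60)&(L[:,1]>-180); L=L[k]
for a in range(-80,85,20):
    k=abs(L[:,0]-a)<6
    if k.sum()>3: print(a,k.sum(),np.median(L[k,1]),L[k,1].min(),L[k,1].max())
P=cloud(arm.snapshot("top")); print("pin",rect(P,(.52,-.27),.08,.08,.1)); print("tube",rect(P,(.52,-.27),.08,.048,.06))
go(.5195,-.2705,.15,174.5)
```

```text
[ -26.8 -172.5]
fork {'n': 3024, 'c': (447.3, 248.2), 'size': (50.6, 44.7), 'yaw': -4.7, 'z': 63.4}
-80 16 -101.1 -122.1 -94.3
-60 68 -100.35 -106.3 -94.2
-40 66 -100.94999999999999 -106.2 -94.3
-20 59 -99.6 -105.8 -93.6
0 58 -100.4 -105.7 -93.6
20 51 -100.3 -105.5 -93.6
40 54 -100.0 -105.5 -93.4
60 48 -99.7 -105.4 -93.3
pin {'n': 98, 'c': (518.6, -270.7), 'size': (29.3, 28.5), 'yaw': 48.3, 'z': 88.5}
tube {'n': 58, 'c': (516.8, -268.2), 'size': (39.7, 33.1), 'yaw': 37.4, 'z': 53.7}
tool dx -0.0492 dy -0.4364 dz 0.0512 turn -0.0 at [0.5125 0.1686 0.2012] [179.9   0.  174.5]
```

View pics/w5.png

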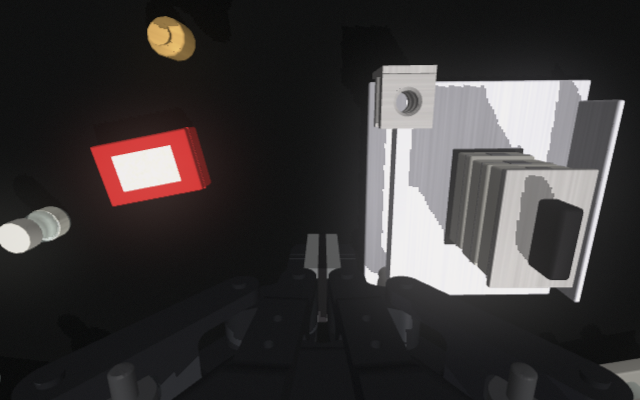

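The gate is fully shut: the bar lies on y = -100 ±1 mm along its length, and the fork hole is at (407,101). On to the pin.

>>> {"api": "jog_arm", "payload": {
  "targets": [
    [0.06, -0.002, -0.02, 0, 0],
    [0.06, -0.005, -0.042, 0, 0],
    [0.06, -0.005, -0.042, 0, 0],
    [0.06, -0.005, -0.042, 0, 0],
    [0.06, -0.005, -0.042, 0, 0],
    [0.06, -0.005, -0.042, 0, 0],
    [0.06, -0.005, -0.042, 0, 0],
    [0.06, -0.005, -0.042, 0, 0]
  ]
}}

```text
t: 41.7
position: [0.5171, -0.1497, 0.1996]
ee_rot: [180.0, -0.2, 174.4]
contact_force: [-0.1, -0.6, -0.1]
grip_width: 0.0601
grip_force: 0.0
```

>>> {"api": "jog_arm", "payload": {
  "targets": [
    [0.06, -0.005, -0.042, 0, 0],
    [0.06, -0.005, -0.042, 0, 0],
    [0.06, -0.004, -0.038, 0, 0],
    [0.06, 0, 0, 0, 0],
    [0.06, 0, 0, 0, 0]
  ]
}}

```text
t: 42.32
position: [0.5197, -0.2704, 0.2]
ee_rot: [179.9, -0.1, 174.4]
contact_force: [-0.7, 0.1, 0.1]
grip_width: 0.0599
grip_force: 0.0
```

Run:
```python
from h import *
s=arm.snapshot("wrist"); P=cloud(s); cv2.imwrite("pics/w6.png",s["frame"]); print("pin",rect(P,(.519,-.27),.06,.084,.1)); print("tube",rect(P,(.519,-.27),.05,.05,.06))
go(.519,-.2705,.061,174.5)
```

```text
pin {'n': 1087, 'c': (519.9, -270.5), 'size': (30.1, 30.1), 'yaw': -35.8, 'z': 88.7}
tube {'n': 507, 'c': (515.3, -269.8), 'size': (41.1, 31.5), 'yaw': 84.5, 'z': 54.2}
tool dx 0.0009 dy -0.0007 dz 0.1393 turn -0.0 at [ 0.52   -0.2699  0.2003] [ 1.799e+02 -1.000e-01  1.745e+02]
```

View pics/w6.png

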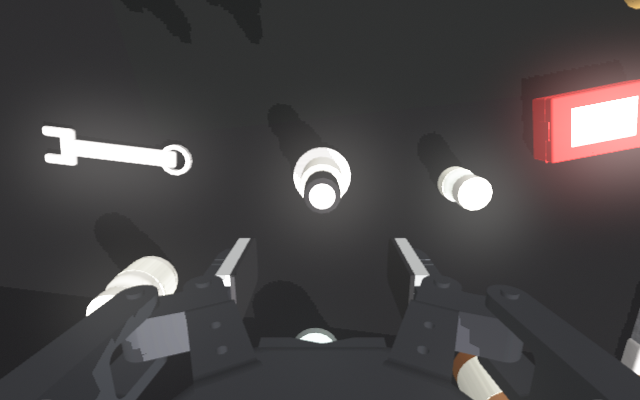

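The pin head at (322,195) sits in its stand, between the fingers' line, with nothing beside it. I'll descend and grip the head.

>>> {"api": "jog_arm", "payload": {
  "targets": [
    [0.06, 0, 0, 0.04, 0],
    [0.06, 0, 0, 0.04, 0],
    [0.06, 0, 0, 0.03, 0],
    [0.06, 0, 0, 0.02, 0],
    [0.06, 0, 0, 0.009, 0],
    [0.06, 0, 0, 0, 0],
    [0.06, 0, 0, 0, 0]
  ]
}}

```text
t: 43.25
position: [0.5217, -0.2708, 0.0634]
ee_rot: [-179.9, 0.1, 174.5]
contact_force: [0.2, 0.3, 0.4]
grip_width: 0.06
grip_force: 0.0
```

Run:
```python
from h import *
go(.52,-.2705,.0605,174.5)
```

```text
tool dx 0.0017 dy 0.0002 dz 0.0029 turn -0.0 at [ 0.5217 -0.2708  0.0634] [-1.799e+02  1.000e-01  1.745e+02]
```

>>> {"api": "jog_arm", "payload": {
  "targets": [
    [0.06, 0.0015, 0, 0.003, 0],
    [0.06, 0, 0, 0, 0],
    [0.02, 0, 0, 0, 0],
    [0.02, 0, 0, 0, 0],
    [0.02, 0, 0, 0, 0],
    [0.02, 0, 0, 0, 0],
    [0.02, 0, 0, 0, 0]
  ]
}}

```text
t: 44.12
position: [0.5197, -0.2706, 0.0597]
ee_rot: [-180.0, 0.0, 174.5]
contact_force: [-0.5, -0.2, 4.6]
grip_width: 0.0295
grip_force: 59.2
```

>>> {"api": "jog_arm", "payload": {
  "targets": [
    [0.02, 0, 0, -0.01, 0],
    [0.02, 0, 0, -0.02, 0],
    [0.02, 0, 0, -0.03, 0],
    [0.02, 0, 0, -0.03, 0],
    [0.02, 0, 0, -0.03, 0],
    [0.02, 0, 0, 0, 0]
  ]
}}

```text
t: 44.88
position: [0.5208, -0.2714, 0.1819]
ee_rot: [-179.9, 0.2, 174.5]
contact_force: [0.4, -0.7, -1.8]
grip_width: 0.0298
grip_force: 59.5
```

Run:
```python
from h import *
s=arm.snapshot("wrist"); P=cloud(s); cv2.imwrite("pics/w7.png",s["frame"]); print("stand",rect(P,(.52,-.27),.06,.05,.06)); 
go(.4505,.248,.18,174.5)
```

```text
stand {'n': 1415, 'c': (519.4, -270.5), 'size': (41.1, 39.8), 'yaw': 81.1, 'z': 54.2}
tool dx 0.1192 dy 0.5097 dz 0.0000 turn -0.0 at [ 0.5199 -0.2709  0.18  ] [-1.799e+02  1.000e-01  1.745e+02]
```

View pics/w7.png

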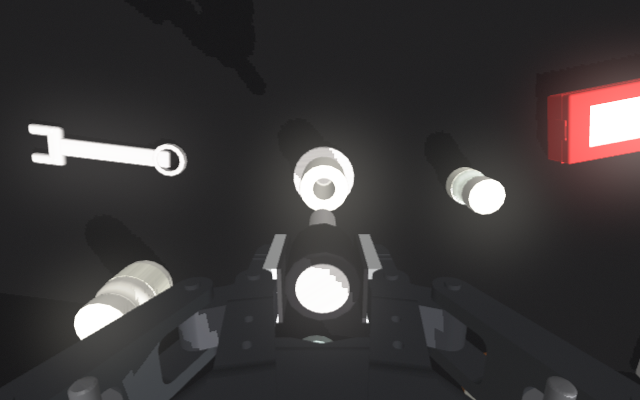

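The pin is held upright, with its head at (322,289) and the empty stand at (323,178). Now to above the fork.

>>> {"api": "jog_arm", "payload": {
  "targets": [
    [0.02, 0.005, 0.02, 0, 0],
    [0.02, 0.01, 0.042, 0, 0],
    [0.02, 0.01, 0.042, 0, 0],
    [0.02, 0.01, 0.042, 0, 0],
    [0.02, 0.01, 0.042, 0, 0],
    [0.02, 0.01, 0.042, 0, 0],
    [0.02, 0.01, 0.042, 0, 0],
    [0.02, 0.01, 0.042, 0, 0]
  ]
}}

```text
t: 45.92
position: [0.4725, 0.0515, 0.1777]
ee_rot: [180.0, -0.2, 174.5]
contact_force: [0.7, 0.7, -0.8]
grip_width: 0.0294
grip_force: 59.5
```

>>> {"api": "jog_arm", "payload": {
  "targets": [
    [0.02, 0.01, 0.042, 0, 0],
    [0.02, 0.01, 0.042, 0, 0],
    [0.02, 0.01, 0.042, 0, 0],
    [0.02, 0.01, 0.042, 0, 0],
    [0.02, 0.004, 0.028, 0, 0],
    [0.02, 0, 0, 0, 0],
    [0.02, 0, 0, 0, 0]
  ]
}}

```text
t: 46.8
position: [0.4487, 0.2482, 0.1782]
ee_rot: [-179.9, -0.1, 174.5]
contact_force: [0.1, 0.4, -1.2]
grip_width: 0.0295
grip_force: 59.7
```

Run:
```python
from h import *
import pickle
go(.4505,.248,.14,174.5)
s=arm.snapshot("wrist"); pickle.dump(s,open("w.pkl","wb")); P=cloud(s); print("fork",rect(P,(.447,.248),.04,.058,.070))
f,cx,cy,W=cam(s); q=W@[.4505,.248,.064,1]; print("pred hole px",q[0]/q[2]*f+cx,q[1]/q[2]*f+cy)
p=arm.get_obs()["position"]; print("head",rect(P,p[:2],.04,p[2]+.02,p[2]+.04))
u,v=int(q[0]/q[2]*f+cx),int(q[1]/q[2]*f+cy); c=s["frame"][max(v-60,0):v+60,u-60:u+60]; print(u,v); cv2.imwrite("pics/w8.png",cv2.resize(c,None,fx=5,fy=5,interpolation=cv2.INTER_CUBIC))
```

```text
tool dx -0.0018 dy 0.0000 dz 0.0382 turn -0.0 at [0.4487 0.2482 0.1782] [-1.799e+02 -1.000e-01  1.745e+02]
fork {'n': 2626, 'c': (447.1, 248.0), 'size': (50.8, 44.0), 'yaw': -5.2, 'z': 63.2}
pred hole px 321.91124835705676 196.27737096101512
head {'n': 6890, 'c': (449.0, 247.2), 'size': (61.5, 31.2), 'yaw': 79.1, 'z': 207.2}
321 196
```

View pics/w8.png

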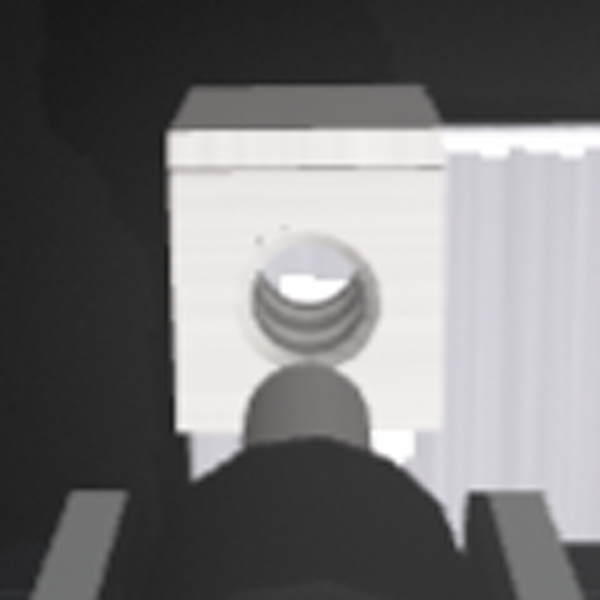

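The crop shows the fork with the hole's chamfer rim centred at about (311,299) in the crop, image pixel (322.9,195.4). The pin's tip is in front, with its outline centre at crop x 306 and top edge at y 362.

Run:
```python
from h import *
import pickle
s=pickle.load(open("w.pkl","rb"))
px=lambda x,y:(261+(x+.5)/5-.5,136+(y+.5)/5-.5)
print("hole",ray(s,*px(311,299),.064)); print("rim", *[ray(s,*px(*p),.064).round(4) for p in [(243,299),(380,299),(311,232),(311,366)]])
print("plate",*[ray(s,*px(*p),.064).round(4) for p in [(172,168),(443,168),(178,432),(441,432)]])
print("shaft tip L/R",*[ray(s,*px(*p),.127).round(4) for p in [(243,432),(369,432)]],"top",ray(s,*px(306,362),.1235),ray(s,*px(306,362),.1255))
```

```text
hole [0.44983434 0.24879127 0.064     ]
rim [0.4488 0.2378 0.064 ] [0.4509 0.26   0.064 ] [0.4387 0.2499 0.064 ] [0.4612 0.2477 0.064 ]
plate [0.4262 0.2288 0.064 ] [0.4304 0.2718 0.064 ] [0.4705 0.2246 0.064 ] [0.4747 0.2681 0.064 ]
shaft tip L/R [0.4498 0.2401 0.127 ] [0.4513 0.2558 0.127 ] top [0.44249777 0.24870476 0.1235    ] [0.44189544 0.24876377 0.1255    ]
```

>>> {"api": "jog_arm", "payload": {
  "targets": [
    [0.02, -0.001, 0.0005, 0, 0],
    [0.02, 0, 0, 0.02, 0],
    [0.02, 0, 0, 0.02, 0],
    [0.02, 0, 0, 0.01, 0],
    [0.02, 0, 0, 0, 0],
    [0.02, 0, 0, 0, 0]
  ]
}}

```text
t: 47.6
position: [0.4518, 0.2491, 0.13]
ee_rot: [180.0, 0.1, 174.4]
contact_force: [0.9, -0.1, -1.1]
grip_width: 0.0294
grip_force: 59.7
```

Run:
```python
from h import *
go(.4496,.2485,.069,174.5)
s=arm.snapshot("wrist"); c=s["frame"][130:280,240:400]; cv2.imwrite("pics/w9.png",cv2.resize(c,None,fx=4,fy=4,interpolation=cv2.INTER_CUBIC))
```

```text
tool dx 0.0022 dy -0.0008 dz 0.0610 turn -0.1 at [0.4518 0.2491 0.13  ] [1.800e+02 1.000e-01 1.744e+02]
```

View pics/w9.png

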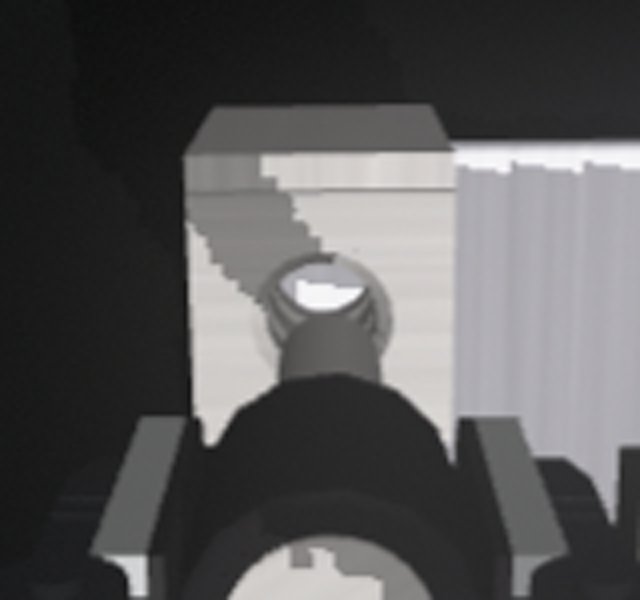

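The pin tip at crop (330,330) hangs just above the hole centred at (327,312), slightly long in +x. I'll correct and lower.

>>> {"api": "jog_arm", "payload": {
  "targets": [
    [0.02, 0.002, -0.0005, 0, 0],
    [0.02, 0, 0, 0.004, 0],
    [0.02, 0, 0, 0.003, 0],
    [0.02, 0, 0, 0.002, 0],
    [0.02, 0, 0, 0.002, 0],
    [0.02, 0, 0, 0.002, 0],
    [0.02, 0, 0, 0, 0],
    [0.02, 0, 0, 0, 0]
  ]
}}

```text
t: 48.65
position: [0.4492, 0.2487, 0.1163]
ee_rot: [-180.0, 0.0, 174.5]
contact_force: [-0.3, -0.6, -0.7]
grip_width: 0.0297
grip_force: 59.7
```

>>> {"api": "jog_arm", "payload": {
  "targets": [
    [0.02, -0.0005, 0, 0.002, 0],
    [0.02, 0, 0, 0.002, 0],
    [0.02, 0, 0, 0.002, 0],
    [0.02, 0, 0, 0.002, 0],
    [0.02, 0, 0, 0, 0]
  ]
}}

```text
t: 49.28
position: [0.4495, 0.2486, 0.108]
ee_rot: [-180.0, -0.0, 174.5]
contact_force: [-0.3, 0.8, -2.0]
grip_width: 0.0295
grip_force: 59.7
```

>>> {"api": "jog_arm", "payload": {
  "targets": [
    [0.02, 0, 0, 0.003, 0],
    [0.02, 0, 0, 0.003, 0],
    [0.02, 0, 0, 0.003, 0],
    [0.02, 0, 0, 0.003, 0],
    [0.02, 0, 0, 0, 0]
  ]
}}

```text
t: 49.9
position: [0.4494, 0.2485, 0.0959]
ee_rot: [-180.0, -0.0, 174.5]
contact_force: [-1.6, -0.4, -0.9]
grip_width: 0.0294
grip_force: 59.7
```

>>> {"api": "jog_arm", "payload": {
  "targets": [
    [0.02, 0, 0, 0.004, 0],
    [0.02, 0, 0, 0.004, 0],
    [0.02, 0, 0, 0.004, 0],
    [0.02, 0, 0, 0.004, 0],
    [0.02, 0, 0, 0, 0]
  ]
}}

```text
t: 50.52
position: [0.4493, 0.2485, 0.0798]
ee_rot: [-180.0, -0.0, 174.5]
contact_force: [0.6, 0.1, -1.1]
grip_width: 0.0292
grip_force: 59.7
```

>>> {"api": "jog_arm", "payload": {
  "targets": [
    [0.02, 0, 0, 0.004, 0],
    [0.02, 0, 0, 0.004, 0],
    [0.02, 0, 0, 0.002, 0],
    [0.02, 0, 0, 0.001, 0],
    [0.02, 0, 0, 0.001, 0],
    [0.02, 0, 0, 0, 0],
    [0.02, 0, 0, 0, 0]
  ]
}}

```text
t: 51.4
position: [0.4497, 0.2487, 0.0687]
ee_rot: [180.0, 0.0, 174.5]
contact_force: [-2.0, -0.7, 3.9]
grip_width: 0.0291
grip_force: 60.2
```

Seated (4 N upward at the expected height). Release, withdraw and look.

>>> {"api": "jog_arm", "payload": {
  "targets": [
    [0.055, 0, 0, 0, 0],
    [0.055, 0, 0, 0, 0],
    [0.055, 0, 0, 0, 0],
    [0.055, 0, 0, -0.01, 0],
    [0.055, 0, 0, -0.03, 0],
    [0.055, 0, 0, -0.05, 0],
    [0.055, 0, 0, -0.05, 0],
    [0.055, 0, 0, 0, 0]
  ]
}}

```text
t: 52.4
position: [0.4528, 0.25, 0.2135]
ee_rot: [179.7, 0.5, 174.5]
contact_force: [0.4, 0.5, -0.8]
grip_width: 0.0549
grip_force: 0.0
```

>>> {"api": "jog_arm", "payload": {
  "targets": [
    [0.055, 0, -0.04, 0, 0],
    [0.055, 0, -0.05, 0, 0],
    [0.055, 0, 0, 0, 0],
    [0.055, 0, 0, 0, 0]
  ]
}}

```text
t: 52.9
position: [0.4409, 0.1593, 0.208]
ee_rot: [180.0, -0.0, 174.4]
contact_force: [0.3, -0.1, 0.3]
grip_width: 0.0552
grip_force: 0.0
```

Run:
```python
from h import *
s=arm.snapshot("wrist"); P=cloud(s); cv2.imwrite("pics/w10.png",s["frame"])
print("pinhead",rect(P,(.45,.248),.03,.09,.105)); print("cover",rect(P,(.559,.339),.066,.103,.111)); print("handle",rect(P,(.559,.339),.05,.125,.14))
Q=P[(P[...,2]>.049)&(P[...,2]<.058)]; L=np.array([loc(q) for q in Q[::3]]); k=(abs(L[:,0])<85)&(abs(L[:,1]+100)<20); L=L[k]
for a in range(-60,65,40): print(a,np.median(L[abs(L[:,0]-a)<6,1]))
```

```text
pinhead {'n': 1164, 'c': (450.1, 248.1), 'size': (30.1, 30.0), 'yaw': 84.4, 'z': 97.7}
cover {'n': 3454, 'c': (558.7, 339.2), 'size': (100.4, 71.2), 'yaw': -5.0, 'z': 106.6}
handle {'n': 857, 'c': (545.3, 339.8), 'size': (29.9, 16.6), 'yaw': -5.3, 'z': 133.8}
-60 -101.05
-20 nan
20 nan
60 nan
  return _methods._mean(a, axis=axis, dtype=dtype,
  ret = ret.dtype.type(ret / rcount)
```

View pics/w10.png

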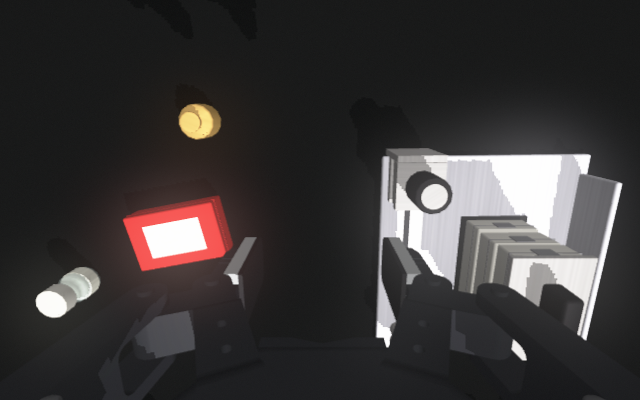

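The pin head at (432,192) sits on the fork: its top is at 97.7 mm (98 expected) and it is centred on the hole. The column with its cover stands at (525,280), the gate is shut and the arm is clear.

```bash
python3 -c "
from plant import arm
print(arm.close_job())"
```

```text
the job is handed in; nothing more can be done
None
```

The job is handed in, with no verdict returned: by the last camera checks the three cases found and the cover stand squarely on the pad, the gate is shut, and the pin is seated through fork and lug.

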